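Refit the push dial of the counting-scale terminal and hold it in

TASK

The dial knob of the counting-scale terminal has come off and stands on the bench. First lay the terminal's tilting head right back onto its stop, so that its face lies level and can take the push; then pick up the knob, turn it so that the flat in its bore matches the flat of the D-shaft, push it fully home on the shaft, and finish while still holding it, keeping the dial pressed well in against its spring as one does to switch the terminal on. Leave the carton of nuts, the big nut, the standing bolt and the jar where they are.

Things in the scene. Friction and masses are not known exactly. Their poses are not given: they have to be found in the camera images.
- terminal: Counting-scale terminal, fixed: grey foot 150 x 264 mm screwed to the bench, U-bracket whose arms (to 114 mm high) and black clamp knobs reach 150 mm either side, two rubber-topped stop posts under the head's rear half. Origin: centre of the foot's underside; x level from its front (robot's side) to its rear, y along the head's tilt axis, to the left, z up.
- pivot (a point): Middle of the head's tilt axis, fixed, 105 mm above the bench, axes as terminal. The grey head, a box 130 mm (front to rear when level) x 220 mm (along y) x 45 mm thick, is centred here: level, its face lies 22.5 mm above this point.
- head (a joint): Tilt of the head, rad: 0 = laid back on its stop, face up and level; positive = rear edge raised, face turned to the front, to 1.15. Starts at 0.55 to 0.95 and stays where left (hinge friction 0.3 N m, no spring). A push of about 6 N, square on the face 50 mm behind its middle (near its raised rear edge) and following its swing, lays it back until the stop holds it.
- shaft_tip (a point): Centre of the end of the brass D-shaft, which stands 24 mm out of the head's face, 18 mm behind and 67 mm right of the face's centre: diameter 14 mm, one flat along it 3 mm from the axis, tip bevelled 1.5 mm. z out along the shaft, x square out of the flat. It can turn against 0.06 N m friction; the flat starts within 0.6 rad of the rearward direction.
- shaft (a joint): How far the D-shaft is pushed into the head, m: 0 = out, 0.004 = fully in. A spring pushes it out: 3 N at 0, 9 N at 0.004. It does not latch.
- knob_center (a point): Centre (half-way up) of the loose dial knob: black, round, ribbed, diameter 42 mm, 30 mm high, 50 g, aluminium disc on top with an orange pointer line that also runs down the side. Stands on the bench, bore down. z up out of its top, x along the pointer line, which lies over the flat of the bore: on the shaft, knob x and shaft_tip x point the same way.
- knob_bore (a point): Centre of the floor of the knob's bore, on its axis, 17 mm above its underside (2 mm above knob_center). Bore open below, diameter 15.6 mm, flat 3.8 mm from the axis on the pointer's side, mouth bevelled 1.5 mm. Fully home, this point lies on shaft_tip and the knob's underside is 7 mm above the head's face (3 mm with the shaft fully in).
- knob: The same knob; origin at the centre of its underside, axes as knob_center.
- carton_mid (a point): Bystander: open cardboard carton of nuts, 110 x 150 x 85 mm (flaps reach out up to 40 mm at its x ends); this point on its centre line, 40 mm above the bench.
- bolt_mid (a point): Bystander: steel bolt standing on its hexagonal head, 83 mm tall, head 35 mm across; this point on its axis, 40 mm above the bench.
- nut_mid (a point): Bystander: big steel nut lying flat, 64 mm over the corners, 29 mm high; this point at its centre.
- jar_mid (a point): Bystander: glass jar with a yellow lid, 68 mm in diameter, 100 mm tall; this point at its centre.
Things that resemble listed ones, but are neither listed nor needed, are in the scene too. What is shaped like the knob but pink is not meant.

How it is judged:
On the way, in this order (a step that is already met when the one before it is completed fails the run):
1. the head lies back on its stop (tilt under 0.06 rad), the knob not yet on the shaft (value of joint head below 0.06 rad and distance between knob_bore and shaft_tip above 0.03 m), for 0.2 s.
2. the knob is fully home on the D-shaft (bore floor within 4 mm of the shaft's end, pointer within 0.5 rad of the flat's direction) (distance between knob_bore and shaft_tip below 0.004 m and angle between the x axis of knob_center and the x axis of shaft_tip, either way round below 0.5 rad and angle between the z axis of knob_center and the z axis of shaft_tip, either way round below 0.15 rad), for 0.1 s.
At the end, for the whole second after the job is handed in: Still pressing: head on its stop (tilt under 0.06 rad); knob home (bore floor within 4 mm of the shaft's end, pointer within 0.5 rad of the flat, axes within 0.15 rad); fingers bear on the knob with over 2 N; shaft pushed in more than 2 of its 4 mm (all of step 2 and value of joint head below 0.06 rad and value of joint shaft above 0.002 m and contact force between the fingers and knob above 2 N); the arm keeps its last pose, push and grip.
It fails at once if the carton is moved by more than 40 mm (distance of carton_mid from where it was at the start of the episode above 0.04 m).
It fails at once if the bolt is moved by more than 40 mm or knocked over (distance of bolt_mid from where it was at the start of the episode above 0.04 m or angle between bolt_mid's own z axis and vertical above 0.6 rad).
It fails at once if the big nut is moved by more than 40 mm (distance of nut_mid from where it was at the start of the episode above 0.04 m).
It fails at once if the jar is moved by more than 40 mm or knocked over (distance of jar_mid from where it was at the start of the episode above 0.04 m or angle between jar_mid's own z axis and vertical above 0.6 rad).
It also fails if it takes over 64 s, if anything falls off the work surface, if the arm or the gripper's body presses on something with over 40 N, if the wrist force passes 120 N, or if a joint passes its speed limit or range.

ROBOT

A 6-joint arm with a two-finger parallel gripper is mounted at the origin on the work surface. World frame = base frame: x ahead of the robot, y to its left, z up, the work surface at z = 0. Lengths are in m, angles in rad, forces in N, time in s.
With the tool pointing down it reaches from about 0.3 to 0.775 m from the base axis. Payload 14.6 kg.
Tool frame: the origin (TCP) lies at the very end of the fingers, on their centre line; the grasp point (between the pads) lies 19 mm behind it; z points along the fingers, y is the direction in which the jaws open and shut (so a half turn about z gives the same grasp; the last joint's range is limited). The gripper opens to 94 mm and grips with 3 to 60 N. Pads are 16 mm wide; open, the fingers measure 119 mm over their backs; the gripper's body (75 mm by 177 mm) begins 78 mm behind the grasp point.
Start: joints at [1.065, 0.3, 1.521, -0, 1.321, -0.067], TCP at [0.234, 0.498, 0.205] pointing down, gripper open.
Joint ranges: [-3.03, 3.03], [-0.79, 2.21], [0.23, 2.52], [-1.04, 4.18], [0, 3.07], [-2.55, 2.55]. Speed limits (rad/s): [2.22, 2.22, 2.57, 3.14, 3.14, 3.14].

INTERFACE

Orientations are given as [roll, pitch, yaw] about the fixed x, y, z axes, in that order (R = Rz(yaw) Ry(pitch) Rx(roll)).
In Python, from bench import env gives the robot as it stands. The module is installed in compiled form; this text tells all that it offers.
- The arm moves only by the tool jog_arm, never from a script. Its argument "motion" is a list of rows, each a list of 7 numbers: the shift along the tool's x, y, z in units of 40 mm (1.0 is 40 mm), then the turn, a rotation vector about the tool's x, y, z in units of 5 degrees (1.0 is 5 degrees), then the opening, from 0 (shut) to 1 (fully open). A call has 1 to 5 rows; each row shifts and turns the pose as measured when the row begins, along the tool's axes as they then stand; what a row does not reach is not made up. A row lasts 1/12 s, in which the tool goes at most 41.7 mm and 7.16 degrees, less where a joint would pass 70% of its speed; a pose out of reach is approached as far as the arm can. A call is refused whole if a number of a shift passes 1 or a number of a turn 1, either way. A call with a gripper value outside its range is refused whole. The fingers move at their own pace and stop on an object; the grip force is fixed at half the most. Time passes only in rows, so rows that do not move let the fingers close. It gives the time, the measured TCP pose, the force and the opening at its end, in the units of the state.
- env.get_obs(): the state, without advancing time (a new reading comes with each control period).
- env.grab_frame(name): name is "scene" or "top" or "wrist"; returns a dict with "color" (420x560x3 uint8, red, green, blue), "mtx" (3x3 intrinsics, pixels), "origin" and "rotation" of the camera in the world; the wrist camera has in their place "tool_from_camera" (4x4, takes a point from camera to tool coordinates, whose origin is the TCP and whose axes are the flange's). Camera axes: x right, y down, z forward; pixel columns grow to the right and rows downward; lengths in m; the calibration is good to about 2 mm. A picture is of the moment at which its call begins: read the wrist's pose just before it. There is no depth.
- env.close_job(): hands the job in, once; it reports no verdict.
Trained networks look in a picture, given as the dict that the camera call returned (one of the last four; its "shot" number tells which), for a name from the list of things; names that differ only in an ending like _2 or _b are one class to them, and where a whole thing is asked for, a point or a joint stands for the part that bears it (a point fixed in the world has none). Each returns a list of dicts, best first, with "conf" (0 to 1); they miss things now and then, are a little off and sometimes report something else, mostly with a low value. They report only what shows in the picture. A call takes as long as a camera call. They do not tell look-alikes from the thing itself.
- env.recognise(picture, target): "bbox" ([left, top, width, height] in pixels, round what is visible of it).
- env.silhouettes(picture, target): "mask" (420x560 bool, what is visible of it) and "bbox" ([left, top, width, height] in pixels, round what is visible of it).
- env.landmark_of(picture, target): "at" ([column, row] in pixels: a listed point, or the origin of a listed thing).
The state is a dict: "clock": time; "joints": joint angles; "qd": joint speeds; "joint_torque": joint torques, N m; "ee_pos": TCP position; "eef_rot": TCP orientation; "contact_force": force on the tool from outside, world axes, zero at the start; "moment": the same for the moment, N m; "opening": finger opening in m.
Only numpy, scipy, OpenCV 4.12 (cv2) and the standard library are available. Lean on these libraries where they do the work, as an engineer would, in place of code of your own. Each camera call takes 0.05 s, during which the arm holds its last target.

## Working session

There is one attempt and no reset: what is moved stays moved. The work goes in short steps, Python scripts to look and compute and a tool call to move; the robot and the scene stay as the last step left them, time stands still between calls to the robot, and variables do not carry over. Pictures are saved under pics/ and viewed, and the job is handed in when it is done.

Besides the shell and the picture viewer there is one more tool, called after "Request:" as name(argument=value, ...), one argument or row to a line, values as JSON. jog_arm: Moves the arm, as the interface text tells. Its arguments: {"type":"object","properties":{"motion":{"type":"array"}},"required":["motion"]}

```bash
mkdir -p pics; ls; cat > h.py <<'E'
import numpy as np, cv2
from scipy.spatial.transform import Rotation as R
from bench import env
def grab(n,save=None):
    o=env.get_obs(); f=env.grab_frame(n)
    if n=='wrist':
        T=np.eye(4);T[:3,:3]=R.from_euler('xyz',o['eef_rot']).as_matrix();T[:3,3]=o['ee_pos']
        C=T@np.array(f['tool_from_camera']);f['origin']=C[:3,3];f['rotation']=C[:3,:3]
    if save: cv2.imwrite('pics/'+save+'.png',f['color'][:,:,::-1])
    return f
def ray(f,px):
    d=np.linalg.inv(f['mtx'])@np.array([px[0],px[1],1.]);d=np.array(f['rotation'])@d
    return np.array(f['origin']),d/np.linalg.norm(d)
def atz(f,px,z):
    o,d=ray(f,px);return o+d*(z-o[2])/d[2]
def tri(l):
    A=np.zeros((3,3));b=np.zeros(3)
    for f,p in l:
        o,d=ray(f,p);M=np.eye(3)-np.outer(d,d);A+=M;b+=M@o
    x=np.linalg.solve(A,b)
    return x,[np.round(proj(f,x)-p,1) for f,p in l]
def proj(f,X):
    p=np.array(f['mtx'])@np.array(f['rotation']).T@(np.array(X)-f['origin']);return p[:2]/p[2]
E
python3 - <<'E'
from h import *
np.set_printoptions(precision=3,suppress=True)
print(env.get_obs())
F={n:grab(n,n+'0') for n in('scene','top','wrist')}
for n in F:
    f=F[n];print(n,f['origin'],f['rotation'],f['mtx'][0])
    for t in('pivot','shaft_tip','knob_center','knob_bore','knob','carton_mid','bolt_mid','nut_mid','jar_mid','terminal'):
        print(n,t,[(np.round(d['at'],1).tolist(),round(d['conf'],2)) for d in env.landmark_of(f,t)][:3])
E
```

```text
pics
{'clock': 0.0, 'joints': array([ 1.065,  0.3  ,  1.522, -0.   ,  1.321, -0.067]), 'qd': array([ 0.   , -0.002, -0.001, -0.001, -0.002, -0.002]), 'joint_torque': array([ -0.002, -53.181, -35.273,   0.071,   0.024,  -0.   ]), 'ee_pos': array([0.234, 0.498, 0.205]), 'eef_rot': array([-3.14 , -0.   ,  2.703]), 'contact_force': array([ 0.052, -0.268,  0.251]), 'moment': array([-0.01 ,  0.036,  0.021]), 'opening': 0.09409636743762508}
scene [ 1.133 -0.804  0.782] [-2.18   0.016  0.624] [384.759   0.    279.966]
scene pivot [([294.2, 213.3], 0.85)]
scene shaft_tip []
scene knob_center [([169.5, 280.2], 0.69), ([193.4, 294.4], 0.5), ([193.2, 298.7], 0.28)]
scene knob_bore [([191.2, 294.5], 0.61), ([170.5, 277.0], 0.53), ([296.3, 209.5], 0.47)]
scene knob [([192.4, 299.5], 0.75), ([175.8, 289.3], 0.64)]
scene carton_mid [([279.8, 315.1], 0.65)]
scene bolt_mid [([129.5, 303.9], 0.79)]
scene nut_mid [([252.6, 212.7], 0.68)]
scene jar_mid [([323.1, 161.6], 0.62)]
scene terminal [([302.3, 238.2], 0.74)]
top [ 0.425 -0.069  1.287] [-3.01   0.009 -1.544] [394.11    0.    284.803]
top pivot [([258.0, 207.8], 0.74)]
top shaft_tip [([273.5, 216.2], 0.57)]
top knob_center [([374.5, 242.7], 0.66), ([374.3, 272.8], 0.46)]
top knob_bore [([374.0, 242.6], 0.59), ([376.3, 270.2], 0.48)]
top knob [([376.9, 243.0], 0.65), ([376.4, 269.3], 0.55)]
top carton_mid [([360.5, 165.7], 0.89), ([260.7, 213.2], 0.16)]
top bolt_mid [([420.3, 272.9], 0.46)]
top nut_mid [([260.6, 273.3], 0.55)]
top jar_mid [([125.5, 259.0], 0.78)]
top terminal [([264.2, 211.3], 0.56)]
wrist [0.161 0.532 0.384] [[ 0.425  0.87   0.251]
 [ 0.905 -0.408 -0.118]
 [-0.     0.277 -0.961]] [318.524   0.    281.896]
wrist pivot []
wrist shaft_tip []
wrist knob_center []
wrist knob_bore []
wrist knob []
wrist carton_mid []
wrist bolt_mid []
wrist nut_mid []
wrist jar_mid []
wrist terminal []
```

```bash
sed -i "s/    if save:/    else: f['rotation']=R.from_euler('xyz',f['rotation']).as_matrix()\n    if save:/" h.py
python3 - <<'E'
from h import *
s=grab('scene');t=grab('top')
a=cv2.resize(t['color'][120:320,90:470],None,fx=2.1,fy=2.1,interpolation=cv2.INTER_CUBIC)
cv2.imwrite('pics/topc.png',a[:,:,::-1])
a=cv2.resize(s['color'][120:350,80:400],None,fx=2.5,fy=2.5,interpolation=cv2.INTER_CUBIC)
cv2.imwrite('pics/scenec.png',a[:,:,::-1])
E
```

```text
(no output)
```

View pics/topc.png

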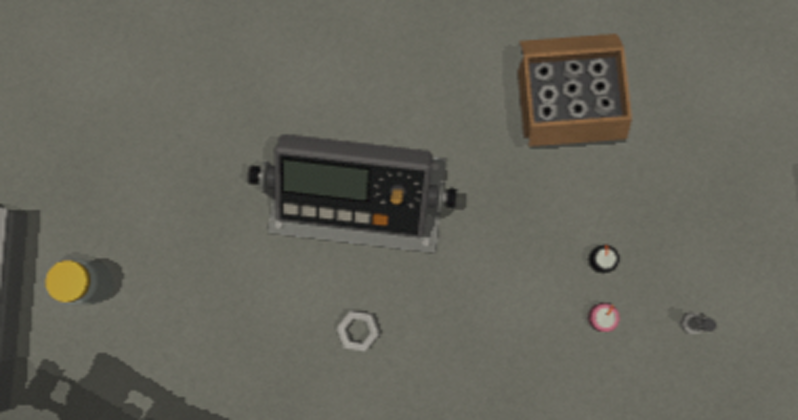

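View pics/scenec.png

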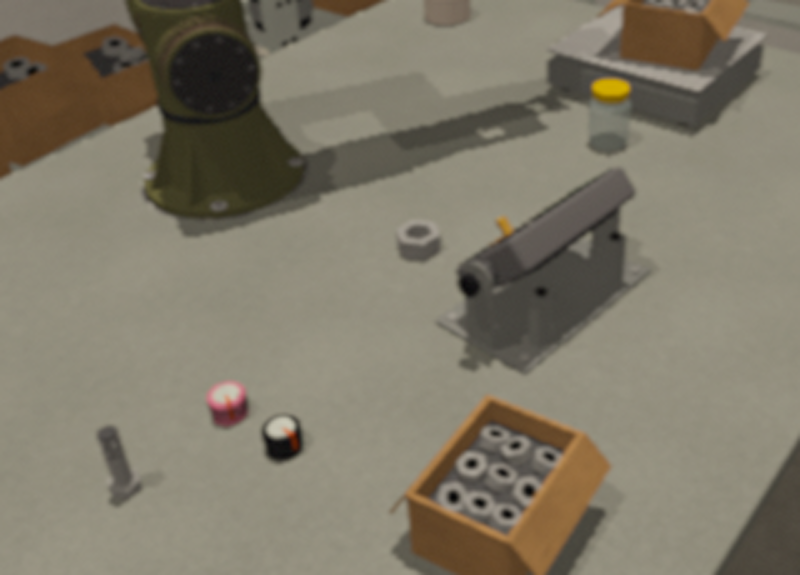

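Top view: the black knob with the orange pointer is at full pixel (378,243) and a pink look-alike at (378,271). The terminal is at (258,208), and its brass shaft at (279,213). In the scene view the black knob is at (193,295) and the pink one at (171,282). I choose the black one. Next I'll measure positions.

```bash
python3 - <<'E'
from h import *
np.set_printoptions(precision=3,suppress=True)
s=grab('scene');t=grab('top')
def lm(f,n): return [(d['at'],round(d['conf'],2)) for d in env.landmark_of(f,n)]
for n in('pivot','carton_mid','bolt_mid','nut_mid','jar_mid','shaft_tip'):
    a=lm(s,n);b=lm(t,n)
    if a and b: print(n,*tri([(s,a[0][0]),(t,b[0][0])]))
    if b:print(n,'top z',atz(t,b[0][0],{'pivot':.105,'nut_mid':.0145,'jar_mid':.05}.get(n,.04)))
print('knob tri',tri([(s,(192.5,296.5)),(t,(374.5,242.7))]), 'z.015',atz(t,(374.5,242.7),.015),atz(s,(193.4,294.4),.015))
print('pink',atz(t,(375,271),.015))
def edge(p): return atz(t,(90+p[0]/2.1,120+p[1]/2.1),.0)
print('foot corners front', edge((268,234)),edge((437,250)))
print('clamps',[atz(t,(90+p[0]/2.1,120+p[1]/2.1),.105) for p in((250,175),(457,199))])
print('shaft tip',[ (lm(t,'shaft_tip'))])
a=cv2.resize(t['color'][175:250,200:320],None,fx=6.6,fy=6.6,interpolation=cv2.INTER_CUBIC)
cv2.imwrite('pics/topterm.png',a[:,:,::-1])
a=cv2.resize(t['color'][220:290,340:440],None,fx=7,fy=7,interpolation=cv2.INTER_CUBIC)
cv2.imwrite('pics/topknob.png',a[:,:,::-1])
E
```

```text
pivot [ 0.718 -0.234  0.289] [array([-15.4,   1.7]), array([ -7.8, -10.8])]
pivot top z [ 0.738 -0.288  0.105]
carton_mid [ 0.758 -0.297  0.051] [array([ 0.8, -0.1]), array([0.4, 0.4])]
carton_mid top z [ 0.762 -0.298  0.04 ]
bolt_mid [ 0.403 -0.485  0.041] [array([ 1.1, -0. ]), array([0.7, 0.5])]
bolt_mid top z [ 0.405 -0.483  0.04 ]
nut_mid top z [0.4   0.027 0.014]
jar_mid [0.442 0.451 0.039] [array([-2.8,  0.6]), array([-2.2, -3. ])]
jar_mid top z [0.433 0.439 0.05 ]
shaft_tip [ 0.512 -0.166 -0.043] [array([ 49.5, -18.7]), array([39.7, 25.1])]
shaft_tip top z [ 0.583 -0.032  0.04 ]
knob tri (array([ 0.503, -0.351,  0.004]), [array([ 1.8, -0.1]), array([1.1, 1. ])]) z.015 [ 0.506 -0.345  0.015] [ 0.505 -0.354  0.015]
pink [ 0.415 -0.346  0.015]
foot corners front [0.53  0.165 0.   ] [ 0.512 -0.099  0.   ]
clamps [array([0.606, 0.177, 0.105]), array([ 0.579, -0.124,  0.105])]
shaft tip [[([277.9, 215.3], 0.52)]]
```

View pics/topterm.png

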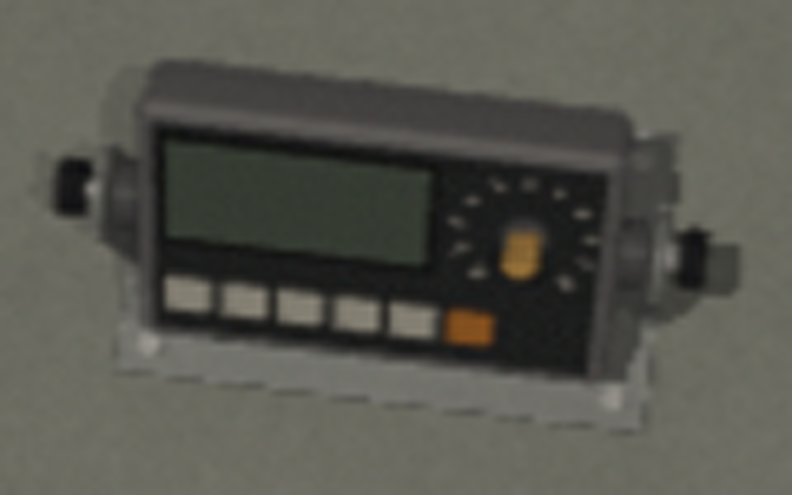

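View pics/topknob.png

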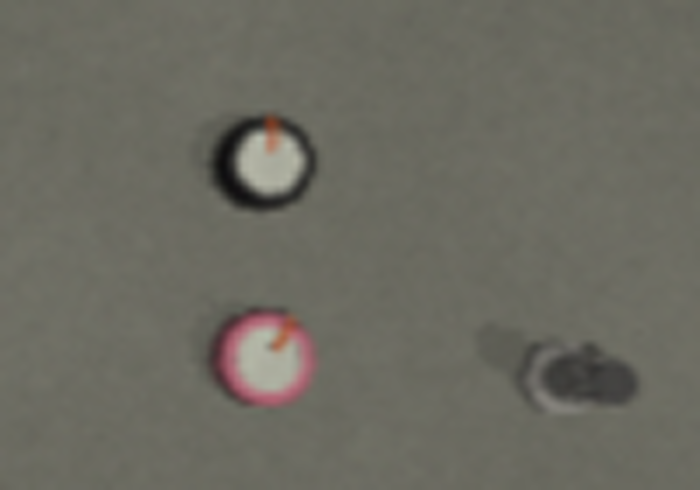

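```bash
cat >> h.py <<'E'
def term(p):
    x,y,yaw,t=p
    Rz=R.from_euler('z',yaw).as_matrix()
    W=lambda q:Rz@np.array(q)+[x,y,0]
    def H(q): # head frame, origin pivot
        c,s=np.cos(t),np.sin(t)
        return W([c*q[0]-s*q[2],q[1],.105+s*q[0]+c*q[2]])
    return W,H
E
python3 - <<'E'
from h import *
from scipy.optimize import least_squares
np.set_printoptions(precision=4,suppress=True)
t=grab('top')
u=lambda p:np.array([200+p[0]/6.6-.4,175+p[1]/6.6-.4])
obs=[('W',(-.075,.132,0),(118,370)),('W',(-.075,-.132,0),(643,430)),
('H',(.065,.11,.0225),(152,108)),('H',(.065,-.11,.0225),(625,162)),
('H',(.065,.11,-.0225),(155,65)),('H',(.065,-.11,-.0225),(628,115)),
('H',(-.065,.11,.0225),(150,330)),('H',(-.065,-.11,.0225),(598,382)),
('W',(0,.15,.105),(55,185)),('W',(0,-.15,.105),(710,260)),('H',(.018,-.067,.0465),(518,268)),('H',(.018,-.067,.0225),(523,228))]
def res(p):
    W,H=term(p);return np.concatenate([proj(t,(W if k=='W' else H)(q))-u(px) for k,q,px in obs])
r=least_squares(res,[.594,.027,-.08,.75],loss='soft_l1')
print(r.x);print(res(r.x).reshape(-1,2))
for P in [r.x,np.r_[r.x[:3],0]]:
    W,H=term(P);print('tip',H((.018,-.067,.0465)),'base',H((.018,-.067,.0225)),'push',H((.05,0,.0225)),H((.05,.03,.0225)), 'n',H((0,0,1))-H((0,0,0)))
E
```

```text
[ 0.5956  0.0288 -0.0869  0.8086]
[[-0.2578  0.0522]
 [ 0.2171  0.0359]
 [-3.3753 -0.004 ]
 [ 0.5925  0.2095]
 [-0.5476 -2.2041]
 [ 1.1694 -1.6744]
 [-1.7139  0.3916]
 [ 0.9749  0.4895]
 [ 0.6084 -0.0519]
 [-0.5227 -0.4496]
 [ 0.1237  0.3094]
 [ 0.1859  1.2895]]
tip [ 0.5687 -0.0361  0.1501] base [ 0.586  -0.0376  0.1336] push [0.6138 0.0272 0.1567] [0.6164 0.0571 0.1567] n [-0.7206  0.0628  0.6905]
tip [ 0.6077 -0.0395  0.1515] base [ 0.6077 -0.0395  0.1275] push [0.6454 0.0244 0.1275] [0.648  0.0543 0.1275] n [0. 0. 1.]
```

Request:
jog_arm(
  motion=[
    [0,0,0,0,0,-1,0],
    [0,0,0,0,0,-1,0],
    [0,0,0,0,0,-1,0],
    [0,0,0,0,0,-1,0],
    [0,0,0,0,0,0,0],
  ],
)

```text
clock: 2.97
ee_pos: [0.2337, 0.4979, 0.2055]
eef_rot: [-3.142, 0.0, 3.067]
contact_force: [0.3, 0.2, -0.5]
opening: 0.0641
```

```bash
cat >> h.py <<'E'
def todo(target,yaw=None,nv=(0,0,-1)):
    o=env.get_obs();Rt=R.from_euler('xyz',o['eef_rot'])
    d=Rt.inv().apply(np.array(target)-o['ee_pos'])/.04
    print('pos',np.round(o['ee_pos'],4),'rot',np.round(o['eef_rot'],4),'F',np.round(o['contact_force'],1),'open',round(o['opening'],4),'t',round(o['clock'],2))
    print('shift units',np.round(d,2))
    if yaw is not None:
        tr=R.from_euler('xyz',[np.pi,0,yaw])
        print('turn units',np.round((Rt.inv()*tr).as_rotvec()/np.radians(5),2))
E
python3 -c "
from h import *
todo((.575,.03,.2),3.054)"
```

```text
pos [0.2337 0.4979 0.2055] rot [-3.1416  0.      3.0672] F [ 0.3  0.2 -0.5] open 0.0641 t 2.97
shift units [ -9.38 -11.03   0.14]
turn units [-0.    0.    0.15]
```

Request:
jog_arm(
  motion=[
    [-0.62,-0.73,0,0,0,0.15,0],
    [-0.62,-0.73,0,0,0,0,0],
    [-0.62,-0.73,0,0,0,0,0],
    [-0.62,-0.73,0,0,0,0,0],
    [-0.62,-0.73,0,0,0,0,0],
  ],
)

```text
clock: 3.38
ee_pos: [0.3438, 0.3401, 0.2046]
eef_rot: [3.141, -0.001, 3.048]
contact_force: [0.5, 0.1, -0.3]
opening: 0.0308
```

Request:
jog_arm(
  motion=[
    [-0.62,-0.73,0,0,0,0,0],
    [-0.62,-0.73,0,0,0,0,0],
    [-0.62,-0.73,0,0,0,0,0],
    [-0.62,-0.73,0,0,0,0,0],
    [-0.62,-0.73,0,0,0,0,0],
  ],
)

```text
clock: 3.8
ee_pos: [0.4562, 0.1737, 0.2056]
eef_rot: [3.14, 0.002, 3.032]
contact_force: [1.6, 0.1, 0.5]
opening: 0.0003
```

```bash
python3 -c "
from h import *
todo((.575,.03,.19),3.054)"
```

```text
pos [0.4562 0.1737 0.2056] rot [3.1396e+00 1.5000e-03 3.0318e+00] F [1.6 0.1 0.5] open 0.0003 t 3.8
shift units [-3.35 -3.25  0.39]
turn units [ 0.02  0.02 -0.25]
```

Request:
jog_arm(
  motion=[
    [-0.67,-0.65,0,0,0,-0.2,0],
    [-0.67,-0.65,0,0,0,0,0],
    [-0.67,-0.65,0.1,0,0,0,0],
    [-0.67,-0.65,0.1,0,0,0,0],
    [-0.6,-0.6,0.1,0,0,0,0],
  ],
)

```text
clock: 4.22
ee_pos: [0.5786, 0.0231, 0.1951]
eef_rot: [3.139, 0.005, 3.032]
contact_force: [0.0, 0.2, -0.4]
opening: 0.0005
```

```bash
python3 -c "
from h import *
grab('wrist','w1')
todo((.575,.03,.19),3.054)
W,H=term([.5956,.0288,-.0869,.8])
for t in np.arange(.85,-.01,-.1):
    W,H=term([.5956,.0288,-.0869,t]); print(round(t,2),np.round(H((.05,0,.0225)),4))
"
```

```text
pos [0.5807 0.019  0.1938] rot [3.14   0.0047 3.0285] F [ 2.2 -3.8 -1. ] open 0.0004 t 4.27
shift units [0.17 0.26 0.09]
turn units [ 0.02  0.05 -0.29]
0.85 [0.6116 0.0274 0.1574]
0.75 [0.6168 0.027  0.1555]
0.65 [0.6217 0.0265 0.1532]
0.55 [0.6263 0.0261 0.1503]
0.45 [0.6307 0.0257 0.147 ]
0.35 [0.6347 0.0254 0.1433]
0.25 [0.6383 0.0251 0.1392]
0.15 [0.6415 0.0248 0.1347]
0.05 [0.6442 0.0246 0.13  ]
```

View pics/w1.png

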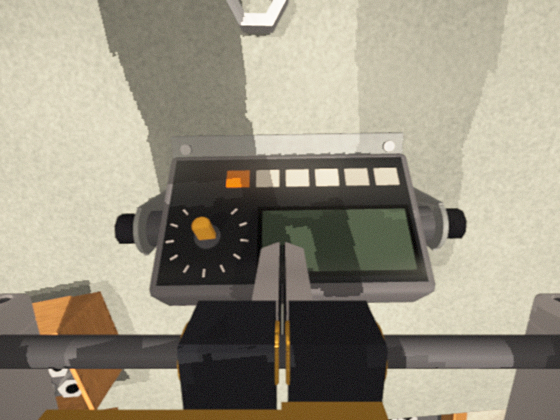

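Request:
jog_arm(
  motion=[
    [-0.24,0,0.36,0,0,0,0],
    [-0.24,0,0.36,0,0,0,0],
    [-0.15,0,0.1,0,0,0,0],
    [-0.15,0,0.1,0,0,0,0],
  ],
)

```text
clock: 4.6
ee_pos: [0.614, 0.0117, 0.1562]
eef_rot: [3.139, 0.005, 3.012]
contact_force: [-3.3, 2.9, 7.3]
opening: 0.0003
```

Request:
jog_arm(
  motion=[
    [-0.12,0.03,0.1,0,0,-0.2,0],
    [-0.12,0.03,0.12,0,0,-0.2,0],
    [-0.1,0.03,0.14,0,0,0,0],
    [-0.08,0.03,0.14,0,0,0,0],
  ],
)

```text
clock: 4.93
ee_pos: [0.6327, 0.0134, 0.1394]
eef_rot: [-3.14, 0.007, 3.042]
contact_force: [-4.0, -3.6, 5.6]
opening: 0.0004
```

Request:
jog_arm(
  motion=[
    [-0.05,0.02,0.14,0,0,0,0],
    [-0.02,0.02,0.14,0,0,0,0],
    [0,0,0.14,0,0,0,0],
  ],
)

```text
clock: 5.18
ee_pos: [0.639, 0.0138, 0.1274]
eef_rot: [-3.137, 0.016, 3.038]
contact_force: [-17.8, 0.3, 55.2]
opening: 0.0004
```

Request:
jog_arm(
  motion=[
    [0,0,-0.1,0,0,0,0],
    [0.3,0,-0.8,0,0,0,0],
    [0.6,-0.5,-0.8,0,0,0,0.5],
    [0.6,-0.5,-0.8,0,0,0,0.5],
    [0.3,-0.2,0,0,0,0,0.5],
  ],
)

```text
clock: 5.6
ee_pos: [0.5618, -0.0225, 0.2289]
eef_rot: [-3.136, 0.017, 3.035]
contact_force: [0.5, -0.4, 1.7]
opening: 0.0169
```

```bash
python3 -c "
from h import *
np.set_printoptions(precision=4,suppress=True)
f=grab('wrist','w2');t=grab('top','t2')
todo((.6,.03,.19),3.054)
W,H=term([.5956,.0288,-.0869,0]);
print(proj(f,H((.018,-.067,.0465))),proj(f,H((.018,-.067,.0225))),[proj(f,H((a,b,.0225))) for a in(-.065,.065) for b in (-.11,.11)])
d=env.landmark_of(f,'shaft_tip');print(d); [print(atz(f,x['at'],.1515)) for x in d]
import pickle;pickle.dump((f,t),open('f2.pkl','wb'))
"
```

```text
pos [ 0.5612 -0.0222  0.2248] rot [-3.1364  0.0126  3.0344] F [ 0.4 -0.1 -0.5] open 0.0253 t 5.7
shift units [-0.81  1.41  0.87]
turn units [-0.06  0.14 -0.23]
[268.6462 267.327 ] [269.7436 255.7026] [array([218.186 , 170.5981]), array([468.6351, 165.8809]), array([228.35  , 299.2202]), array([448.7189, 295.9323])]
[{'at': [269.5, 261.5], 'conf': 0.6}]
[ 0.6022 -0.0381  0.1515]
```

View pics/w2.png

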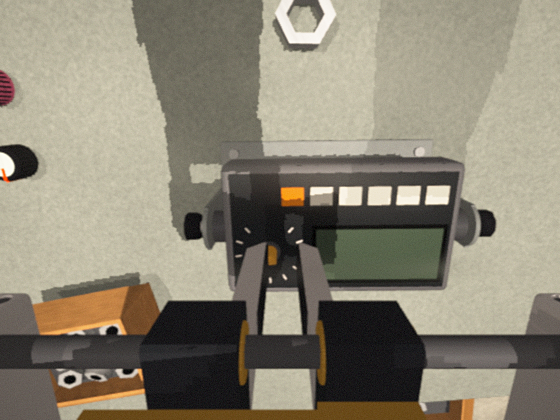

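Request:
jog_arm(
  motion=[
    [-0.8,-0.1,0,0,0,-0.1,1],
    [-0.8,-0.1,0,0,0,0,1],
    [-0.8,-0.1,0,0,0,0,1],
    [-0.5,0,0,0,0,0,1],
    [0,0,0,0,0,0,1],
  ],
)

```text
clock: 6.17
ee_pos: [0.681, -0.0421, 0.2189]
eef_rot: [-3.137, 0.004, 3.043]
contact_force: [-0.1, 1.1, -0.3]
opening: 0.0622
```

Request:
jog_arm(
  motion=[
    [0,0,0,0,0,0,1],
    [0,0,0,0,0,0,1],
  ],
)

```text
clock: 6.33
ee_pos: [0.6815, -0.0407, 0.2154]
eef_rot: [-3.137, -0.001, 3.044]
contact_force: [-0.1, -0.5, 0.4]
opening: 0.0761
```

```bash
python3 -c "
from h import *
np.set_printoptions(precision=4,suppress=True)
f=grab('wrist','w3')
todo((.6,.03,.19),3.054)
W,H=term([.5956,.0288,-.0869,0]);
print(proj(f,H((.018,-.067,.0465))),proj(f,H((.018,-.067,.0225))),[proj(f,H((a,b,.0225))) for a in(-.065,.065) for b in (-.11,.11)])
d=env.landmark_of(f,'shaft_tip');print(d); [print(atz(f,x['at'],.1515)) for x in d]
import pickle;pickle.dump(f,open('f3.pkl','wb'))
p=proj(f,H((.018,-.067,.0465))).astype(int)
a=f['color'][max(p[1]-40,0):p[1]+40,p[0]-50:p[0]+50];print(max(p[1]-40,0),p[0]-50)
cv2.imwrite('pics/w3c.png',cv2.resize(a,None,fx=7,fy=7,interpolation=cv2.INTER_CUBIC)[:,:,::-1])
"
```

```text
pos [ 0.6812 -0.0406  0.2154] rot [-3.1373 -0.001   3.0436] F [-0.3 -0.4 -0.3] open 0.0801 t 6.38
shift units [2.19 1.56 0.63]
turn units [-0.05 -0.01 -0.12]
[273.9516 128.587 ] [274.7522 127.7253] [array([214.7541,  12.6154]), array([513.1363,   8.5533]), array([225.3281, 185.1872]), array([484.1046, 182.5163])]
[{'at': [274.3, 124.5], 'conf': 0.68}]
[ 0.6048 -0.0389  0.1515]
88 223
```

View pics/w3.png

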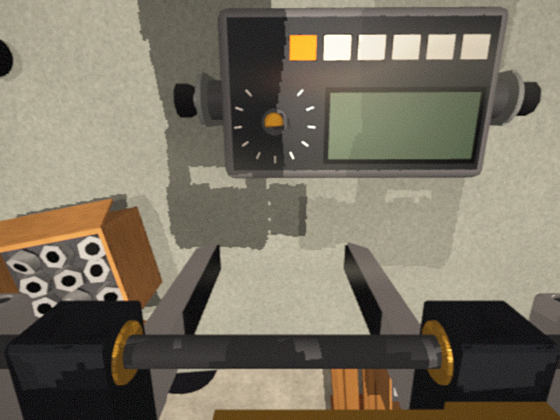

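View pics/w3c.png

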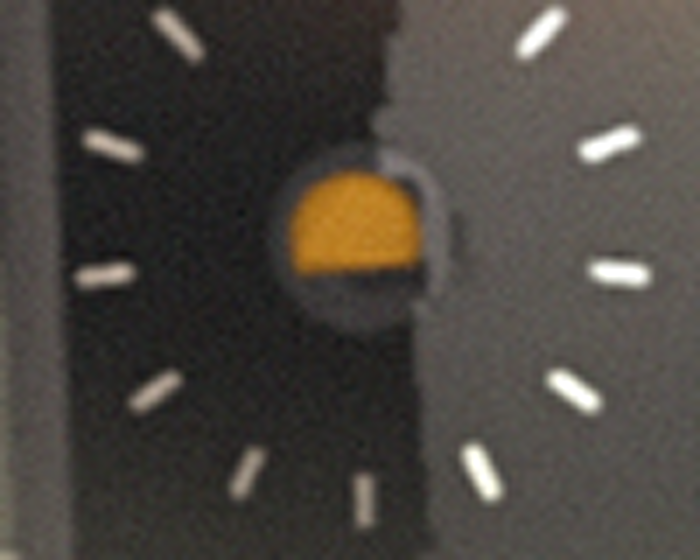

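```bash
python3 -c "
from h import *
import pickle
np.set_printoptions(precision=4,suppress=True)
f=pickle.load(open('f3.pkl','rb'))
u=lambda x,y:((x+.5)/7-.5+223,(y+.5)/7-.5+88)
print('cam',f['origin'])
print('tip',atz(f,u(354,235),.1515),'lm',atz(f,(274.3,124.5),.1515),'dial centre',atz(f,u(362,242),.1275))
a=atz(f,u(293,275),.1515);b=atz(f,u(420,265),.1515);d=b-a;print('edge',d, 'flat yaw',np.arctan2(-d[0],d[1]) , np.arctan2(d[0],-d[1]))
print('dial R', np.linalg.norm(atz(f,u(105,274),.1275)-atz(f,u(620,272),.1275))/2)
for p in ((220,10),(507,10),(230,176),(480,176)): print(atz(f,p,.1275))
"
```

```text
cam [ 0.6015 -0.0322  0.3946]
tip [ 0.6024 -0.0395  0.1515] lm [ 0.6048 -0.0389  0.1515] dial centre [ 0.6033 -0.0394  0.1275]
edge [0.0003 0.0134 0.    ] flat yaw -0.022022824648116564 3.119569828941677
dial R 0.029835113579068186
[ 0.52   -0.071   0.1275]
[0.5409 0.1396 0.1275]
[ 0.6434 -0.0813  0.1275]
[0.6639 0.1289 0.1275]
```

Request:
jog_arm(
  motion=[
    [0.22,-0.8,0,0,0,0,1],
    [0.22,-0.8,0,0,0,0,1],
    [0.22,-0.8,0,0,0,0,1],
    [0.22,-0.8,0,0,0,0,1],
    [0.22,-0.8,0,0,0,0,1],
  ],
)

```text
clock: 6.85
ee_pos: [0.6191, -0.1928, 0.2184]
eef_rot: [-3.138, 0.002, 3.054]
contact_force: [-0.3, -0.0, 0.7]
opening: 0.0941
```

Request:
jog_arm(
  motion=[
    [0.22,-0.8,0,0,0,0,1],
    [0.22,-0.8,0,0,0,0,1],
    [0.22,-0.7,0,0,0,0,1],
    [0.22,-0.6,0,0,0,0,1],
    [0,0,0,0,0,0,1],
  ],
)

```text
clock: 7.27
ee_pos: [0.5663, -0.3136, 0.2224]
eef_rot: [-3.135, 0.005, 3.049]
contact_force: [-0.4, -0.4, 0.3]
opening: 0.0937
```

Request:
jog_arm(
  motion=[
    [0,0,0,0,0,0,1],
    [0,0,0,0,0,0,1],
  ],
)

```text
clock: 7.43
ee_pos: [0.5654, -0.3137, 0.2235]
eef_rot: [-3.135, 0.007, 3.047]
contact_force: [0.2, 0.9, 0.2]
opening: 0.094
```

```bash
python3 -c "
from h import *
import pickle
np.set_printoptions(precision=4,suppress=True)
f=grab('wrist','w4')
todo((.505,-.35,.022),3.044)
d=env.landmark_of(f,'knob_center');print(d); [print(atz(f,x['at'],.015)) for x in d]
pickle.dump(f,open('f4.pkl','wb'))
"
```

```text
pos [ 0.5657 -0.3133  0.2236] rot [-3.1349  0.0068  3.0476] F [-0.3 -0.6  0.1] open 0.0942 t 7.48
shift units [ 1.46 -1.02  5.04]
turn units [-0.08  0.08  0.04]
[{'at': [232.4, 52.2], 'conf': 0.9}, {'at': [244.6, 136.5], 'conf': 0.82}, {'at': [550.7, 180.0], 'conf': 0.5}]
[ 0.4111 -0.3552  0.015 ]
[ 0.5026 -0.3533  0.015 ]
[0.5896 0.0141 0.015 ]
```

View pics/w4.png

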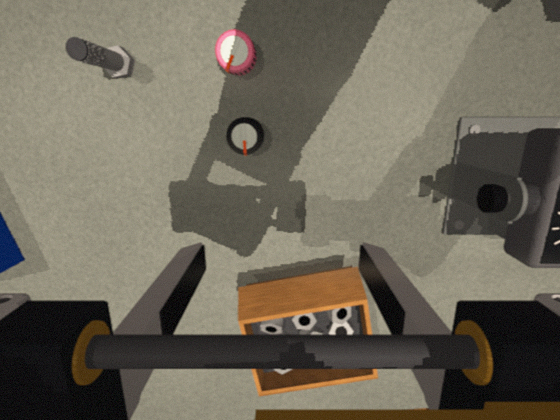

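```bash
python3 -c "
from h import *
import pickle
f=pickle.load(open('f4.pkl','rb'))
a=f['color'][105:170,205:285]
cv2.imwrite('pics/w4c.png',cv2.resize(a,None,fx=9,fy=9,interpolation=cv2.INTER_CUBIC)[:,:,::-1])
"
```

```text
(no output)
```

View pics/w4c.png

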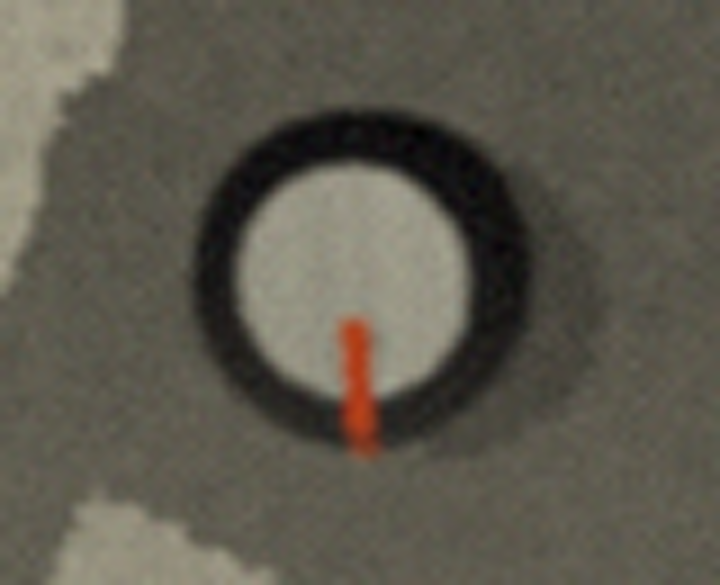

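The close crop shows the black knob with its aluminium disc centred at crop (354,282), full pixel about (244,136). The orange pointer runs straight down the image, which is rearward.

```bash
python3 -c "
from h import *
import pickle
np.set_printoptions(precision=4,suppress=True)
f=pickle.load(open('f4.pkl','rb'))
u=lambda x,y:((x+.5)/9-.5+205,(y+.5)/9-.5+105)
c=atz(f,u(354,282),.03);print(c, np.linalg.norm(atz(f,u(236,282),.03)-atz(f,u(472,282),.03)))
d=atz(f,u(360,412),.03)-c;print('ptr yaw',np.arctan2(d[1],d[0]))
d=atz(f,u(360,412),.03)-atz(f,u(353.5,322),.03);print('ptr yaw',np.arctan2(d[1],d[0]))
todo((c[0],c[1],.08),3.054)
"
```

```text
[ 0.5011 -0.3522  0.03  ] 0.029912245136079357
ptr yaw -0.08114756963876683
ptr yaw -0.05475332391010666
pos [ 0.5659 -0.313   0.2234] rot [-3.1349  0.0067  3.0483] F [ 0.2 -0.5 -0.7] open 0.0939 t 7.53
shift units [ 1.55 -1.1   3.58]
turn units [-0.08  0.08 -0.07]
```

Request:
jog_arm(
  motion=[
    [0.39,-0.28,0.6,-0.08,0.08,-0.05,1],
    [0.39,-0.28,0.8,0,0,0,1],
    [0.39,-0.28,0.8,0,0,0,1],
    [0.38,-0.26,0.8,0,0,0,1],
    [0,0,0.4,0,0,0,1],
  ],
)

```text
clock: 7.95
ee_pos: [0.5039, -0.3476, 0.088]
eef_rot: [-3.137, 0.009, 3.063]
contact_force: [-0.6, -0.2, 0.4]
opening: 0.0943
```

Request:
jog_arm(
  motion=[
    [0,0,0,0,0,0,1],
    [0,0,0,0,0,0,1],
  ],
)

```text
clock: 8.12
ee_pos: [0.5031, -0.3452, 0.0847]
eef_rot: [-3.141, 0.005, 3.064]
contact_force: [0.2, -0.3, 0.4]
opening: 0.094
```

```bash
python3 -c "
from h import *
f=grab('wrist','w5')
todo((.5011,-.3522,.007),3.054)
"
```

```text
pos [ 0.5033 -0.3451  0.0849] rot [-3.1406  0.005   3.0647] F [0.3 1.1 0.5] open 0.0936 t 8.17
shift units [ 0.05 -0.18  1.95]
turn units [-0.01  0.06  0.12]
```

View pics/w5.png

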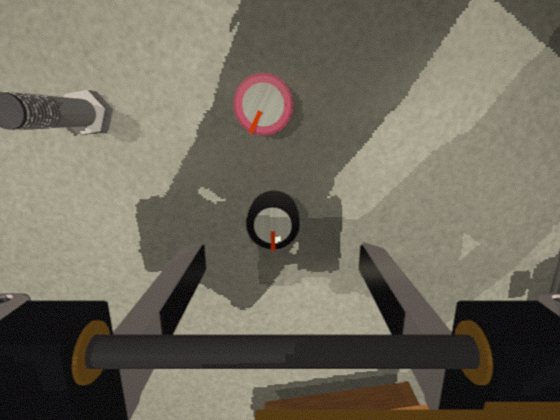

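Request:
jog_arm(
  motion=[
    [0,-0.06,0.5,0,0.05,0.1,1],
    [0.03,-0.06,0.5,0,0,0,1],
    [0.02,-0.05,0.4,0,0,0,1],
    [0,0,0.3,0,0,0,1],
    [0,0,0.1,0,0,0,1],
  ],
)

```text
clock: 8.58
ee_pos: [0.5084, -0.3521, 0.0201]
eef_rot: [-3.133, 0.013, 3.061]
contact_force: [0.6, -0.3, -0.9]
opening: 0.0945
```

```bash
python3 -c "
from h import *
todo((.5011,-.3522,.007),3.054)
"
```

```text
pos [ 0.5084 -0.3521  0.0201] rot [-3.1325  0.0133  3.061 ] F [ 0.6 -0.3 -0.9] open 0.0945 t 8.58
shift units [ 0.19 -0.01  0.33]
turn units [-0.1   0.15  0.08]
```

Request:
jog_arm(
  motion=[
    [0.12,0,0.1,-0.1,0.15,0.05,1],
    [0.08,0,0.1,0,0,0,1],
    [0,0,0.05,0,0,0,1],
    [0,0,0.05,0,0,0,1],
    [0,0,0,0,0,0,1],
  ],
)

```text
clock: 9.0
ee_pos: [0.5019, -0.3515, 0.0104]
eef_rot: [-3.14, 0.002, 3.058]
contact_force: [-0.4, -0.2, 0.2]
opening: 0.0939
```

```bash
python3 -c "
from h import *
todo((.5011,-.3522,.007),3.054)
"
```

```text
pos [ 0.5019 -0.3515  0.0104] rot [-3.1399e+00  2.3000e-03  3.0578e+00] F [-0.4 -0.2  0.2] open 0.0939 t 9.0
shift units [ 0.02 -0.02  0.08]
turn units [-0.02  0.03  0.04]
```

Aligned. I'll close the gripper.

Request:
jog_arm(
  motion=[
    [0.02,0,0.08,-0.02,0.03,0,0.6],
    [0,0,0,0,0,0,0.2],
    [0,0,0,0,0,0,0.2],
    [0,0,0,0,0,0,0],
    [0,0,0,0,0,0,0],
  ],
)

```text
clock: 9.42
ee_pos: [0.5016, -0.3518, 0.0081]
eef_rot: [-3.141, 0.001, 3.058]
contact_force: [-1.0, -0.1, -0.8]
opening: 0.0638
```

Request:
jog_arm(
  motion=[
    [0,0,0,0,0,0,0],
    [0,0,0,0,0,0,0],
    [0,0,0,0,0,0,0],
    [0,0,0,0,0,0,0],
    [0,0,0,0,0,0,0],
  ],
)

```text
clock: 9.83
ee_pos: [0.5017, -0.3519, 0.0084]
eef_rot: [-3.141, 0.001, 3.058]
contact_force: [0.9, -0.0, -0.3]
opening: 0.0416
```

```bash
python3 -c "
from h import *
f=grab('wrist','w6')
todo((.5011,-.3522,.2),3.054)
"
```

```text
pos [ 0.5017 -0.3519  0.0083] rot [-3.1407e+00  1.4000e-03  3.0576e+00] F [-0.3 -0.5  0.1] open 0.0415 t 9.88
shift units [ 0.01 -0.01 -4.79]
turn units [-0.01  0.02  0.04]
```

View pics/w6.png

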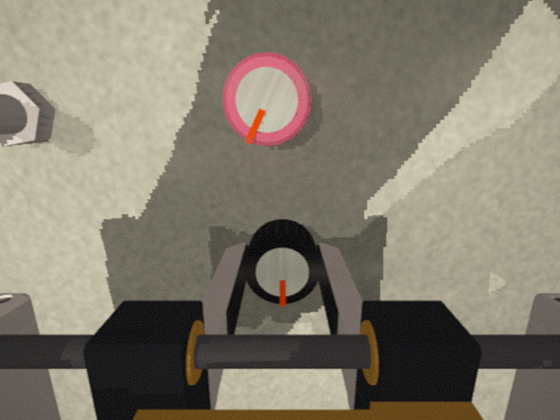

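```bash
python3 -c "
from h import *
im=cv2.imread('pics/w6.png')
cv2.imwrite('pics/w6c.png',cv2.resize(im[210:320,225:340],None,fx=6,fy=6,interpolation=cv2.INTER_CUBIC))
f=env.grab_frame('wrist');C=f['tool_from_camera'];print(np.round(C,4))
"
```

```text
[[ 0.000e+00 -9.608e-01 -2.774e-01  8.050e-02]
 [ 1.000e+00 -3.000e-04  1.200e-03 -2.000e-04]
 [-1.300e-03 -2.774e-01  9.608e-01 -1.791e-01]
 [ 0.000e+00  0.000e+00  0.000e+00  1.000e+00]]
```

View pics/w6c.png

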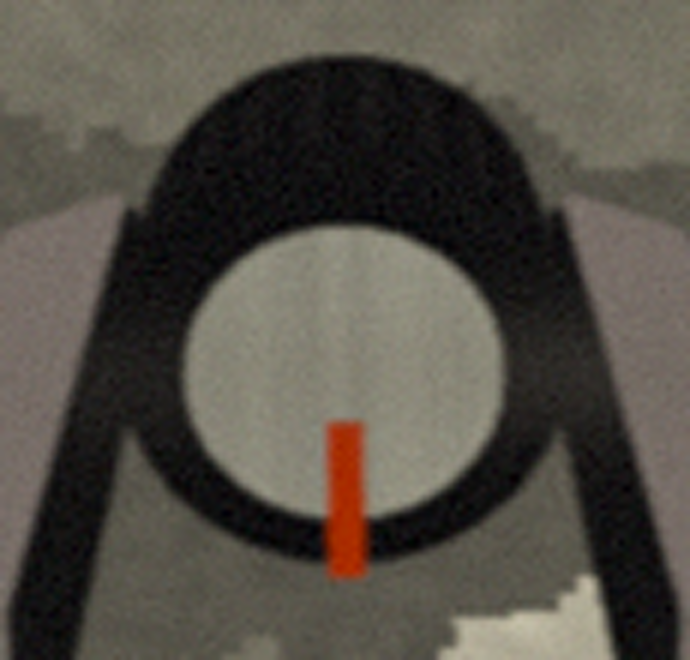

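```bash
python3 -c "
from h import *
f=env.grab_frame('wrist');C=np.array(f['tool_from_camera'])
def tz(p,z):
    d=C[:3,:3]@np.linalg.inv(f['mtx'])@np.array([p[0],p[1],1]);o=C[:3,3];return o+d*(z-o[2])/d[2]
print('knob in tool',tz((282.0,271.7),-.0217), tz((282.,225+0),-.0217))
for p in ((184,372),(504,372),(344,224),(344,520)): print(tz((225+p[0]/6-.4,210+p[1]/6-.4),-.0217))
a=tz((225+345/6,210+422/6),-.0217);b=tz((225+346.5/6,210+540/6),-.0217);print('ptr in tool',b-a)
Rt=R.from_euler('z',3.12)*R.from_euler('x',np.pi)
k=tz((282.0,271.7),-.0217)
tip=np.array([.6028,-.0394]);print('TCP target xy',tip-Rt.apply([k[0],k[1],0])[:2])
todo((.6028,-.0394,.2),3.12)
"
```

```text
knob in tool [ 4.43082036e-04  2.95310366e-05 -2.17000000e-02] [ 2.72653292e-02  2.63560842e-05 -2.17000000e-02]
[ 0.00051194 -0.01452685 -0.0217    ]
[ 0.00049427  0.01451664 -0.0217    ]
[ 1.49602908e-02 -7.65247975e-06 -2.17000000e-02]
[-1.46549064e-02 -5.86614067e-06 -2.17000000e-02]
ptr in tool [-0.01223257  0.00014673  0.        ]
TCP target xy [ 0.60324234 -0.03943909]
pos [ 0.5017 -0.3519  0.0083] rot [-3.1407e+00  1.4000e-03  3.0575e+00] F [ 0.  -0.9  0.9] open 0.0413 t 9.98
shift units [-1.87  7.99 -4.8 ]
turn units [-0.01  0.02 -0.72]
```

Request:
jog_arm(
  motion=[
    [0,0,-0.6,0,0,0,0],
    [0,0,-1,0,0,0,0],
    [0,0,-1,0,0,-0.2,0],
    [0,0,-1,0,0,-0.3,0],
    [0,0,-1,0,0,-0.2,0],
  ],
)

```text
clock: 10.4
ee_pos: [0.498, -0.349, 0.1888]
eef_rot: [3.131, -0.014, 3.12]
contact_force: [0.1, -0.8, -0.6]
opening: 0.0412
```

Request:
jog_arm(
  motion=[
    [-0.18,0.8,-0.2,0,0,0,0],
    [-0.18,0.8,0,0,0,0,0],
    [-0.18,0.8,0,0,0,0,0],
    [-0.18,0.8,0,0,0,0,0],
    [-0.18,0.8,0,0,0,0,0],
  ],
)

```text
clock: 10.82
ee_pos: [0.5395, -0.1914, 0.2096]
eef_rot: [3.141, 0.001, 3.113]
contact_force: [0.8, -0.1, -0.6]
opening: 0.0411
```

```bash
python3 -c "
from h import *
todo((.6032,-.0394,.2),3.12)
"
```

```text
pos [ 0.5395 -0.1914  0.2096] rot [3.1410e+00 9.0000e-04 3.1131e+00] F [ 0.8 -0.1 -0.6] open 0.0411 t 10.82
shift units [-1.48  3.84  0.24]
turn units [ 0.01  0.01 -0.08]
```

Request:
jog_arm(
  motion=[
    [-0.3,0.8,0.05,0,0,0,0],
    [-0.3,0.8,0.05,0,0,0,0],
    [-0.3,0.8,0.05,0,0,0,0],
    [-0.3,0.7,0.05,0,0,0,0],
    [-0.28,0.6,0,0,0,0,0],
  ],
)

```text
clock: 11.23
ee_pos: [0.604, -0.0361, 0.2028]
eef_rot: [3.141, 0.003, 3.113]
contact_force: [-0.7, -0.1, -0.1]
opening: 0.0413
```

Request:
jog_arm(
  motion=[
    [0,0,0,0,0,0,0],
    [0,0,0,0,0,0,0],
  ],
)

```text
clock: 11.4
ee_pos: [0.6052, -0.031, 0.2022]
eef_rot: [3.141, 0.002, 3.119]
contact_force: [-1.0, -0.9, -0.4]
opening: 0.0415
```

```bash
python3 -c "
from h import *
f=grab('wrist','w7');t=grab('top','t7');s=grab('scene','s7')
todo((.6032,-.0394,.17),3.12)
cv2.imwrite('pics/s7c.png',cv2.resize(s['color'][140:280,230:370],None,fx=4,fy=4,interpolation=cv2.INTER_CUBIC)[:,:,::-1])
"
```

```text
pos [ 0.6049 -0.0326  0.2025] rot [3.1407e+00 2.3000e-03 3.1165e+00] F [-0.7  0.1 -0.3] open 0.0412 t 11.55
shift units [ 0.04 -0.17  0.81]
turn units [ 0.01  0.03 -0.04]
```

View pics/w7.png

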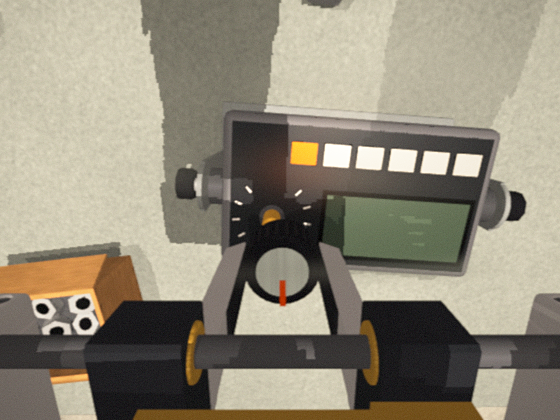

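View pics/s7c.png

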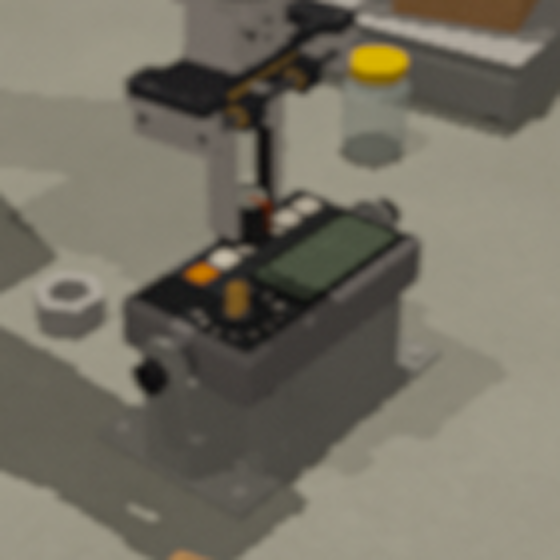

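```bash
python3 -c "
from h import *
s=grab('scene');t=grab('top')
o=env.get_obs();p=o['ee_pos']
c=lambda q:(np.array(q)-[230,140])*4
print('pred knob ctr',c(proj(s,p+[0,0,.0067])),'obs 257,220')
print('pred tip',c(proj(s,[.6028,-.0394,.1515])),'obs ~237,284; base',c(proj(s,[.6028,-.0394,.1275])),'obs 236,315')
print('old model tip',c(proj(s,[.6077,-.0395,.1515])))
im=s['color'][180:225,270:315];cv2.imwrite('pics/s8c.png',cv2.resize(im,None,fx=14,fy=14,interpolation=cv2.INTER_CUBIC)[:,:,::-1])
todo((.6032,-.0394,.17),3.12)
"
```

```text
pred knob ctr [242.70176775 210.62408378] obs 257,220
pred tip [235.43141255 281.26357982] obs ~237,284; base [235.52723519 308.14681108] obs 236,315
old model tip [240.88815078 283.45779381]
pos [ 0.6049 -0.033   0.2027] rot [3.1407e+00 2.6000e-03 3.1157e+00] F [ 0.9  0.2 -1. ] open 0.0412 t 11.65
shift units [ 0.04 -0.16  0.82]
turn units [ 0.01  0.03 -0.05]
```

View pics/s8c.png

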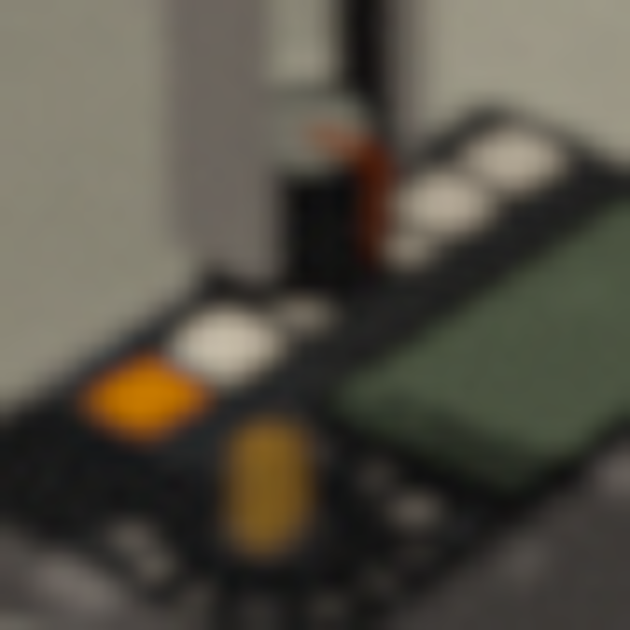

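Request:
jog_arm(
  motion=[
    [0.02,-0.1,0.3,0,0.03,-0.05,0],
    [0.02,-0.06,0.3,0,0,0,0],
    [0,0,0.15,0,0,0,0],
    [0,0,0,0,0,0,0],
  ],
)

```text
clock: 11.98
ee_pos: [0.6023, -0.043, 0.1703]
eef_rot: [3.141, 0.0, 3.117]
contact_force: [0.4, 0.1, -0.5]
opening: 0.0411
```

```bash
python3 -c "
from h import *
f=grab('wrist','w9')
todo((.6032,-.0394,.17),3.12)
"
```

```text
pos [ 0.6024 -0.043   0.1708] rot [3.1411e+00 7.0000e-04 3.1171e+00] F [-0.1 -0.3 -0.6] open 0.0415 t 12.03
shift units [-0.02  0.09  0.02]
turn units [ 0.01  0.01 -0.03]
```

View pics/w9.png

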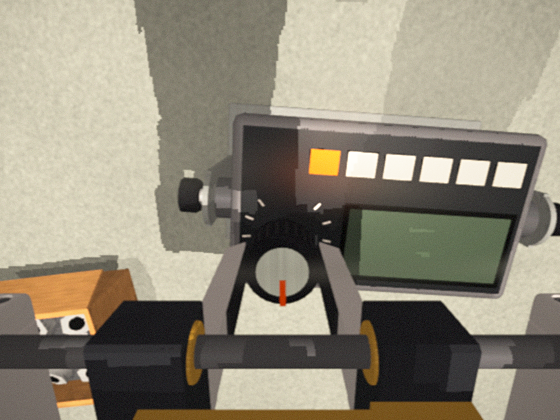

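Request:
jog_arm(
  motion=[
    [-0.02,0.08,0,0,0,0,0],
    [0,0,0.1,0,0,0,0],
    [0,0,0.1,0,0,0,0],
    [0,0,0,0,0,0,0],
  ],
)

```text
clock: 12.37
ee_pos: [0.6038, -0.0398, 0.1631]
eef_rot: [3.141, 0.002, 3.117]
contact_force: [0.3, -0.4, -0.7]
opening: 0.0414
```

```bash
python3 -c "
from h import *
todo((.6032,-.0394,.14),3.12)
"
```

```text
pos [ 0.6038 -0.0398  0.1631] rot [3.1412e+00 2.2000e-03 3.1167e+00] F [ 0.3 -0.4 -0.7] open 0.0414 t 12.37
shift units [0.02 0.01 0.58]
turn units [ 0.    0.02 -0.04]
```

Request:
jog_arm(
  motion=[
    [0.01,0,0.06,0,0.02,0,0],
    [0,0,0.06,0,0,0,0],
    [0,0,0.06,0,0,0,0],
  ],
)

```text
clock: 12.62
ee_pos: [0.6037, -0.0396, 0.156]
eef_rot: [3.141, 0.001, 3.117]
contact_force: [0.6, -0.6, -0.5]
opening: 0.0414
```

Request:
jog_arm(
  motion=[
    [0,0,0.05,0,0,0,0],
    [0,0,0.05,0,0,0,0],
    [0,0,0.05,0,0,0,0],
  ],
)

```text
clock: 12.87
ee_pos: [0.6037, -0.0396, 0.1492]
eef_rot: [3.141, 0.001, 3.117]
contact_force: [0.2, -0.1, 0.0]
opening: 0.0414
```

Request:
jog_arm(
  motion=[
    [0,0,0.04,0,0,0,0],
    [0,0,0.04,0,0,0,0],
    [0,0,0.03,0,0,0,0],
  ],
)

```text
clock: 13.12
ee_pos: [0.6036, -0.0395, 0.1441]
eef_rot: [3.141, 0.001, 3.117]
contact_force: [-0.4, -1.2, 0.1]
opening: 0.041
```

Request:
jog_arm(
  motion=[
    [0,0,0.02,0,0,0,0],
    [0,0,0.02,0,0,0,0],
    [0,0,0,0,0,0,0],
  ],
)

```text
clock: 13.37
ee_pos: [0.6037, -0.0396, 0.1425]
eef_rot: [3.141, 0.001, 3.117]
contact_force: [-1.6, 0.1, 3.4]
opening: 0.0411
```

Request:
jog_arm(
  motion=[
    [0,0,0.03,0,0,0,0],
    [0,0,0.03,0,0,0,0],
    [0,0,0,0,0,0,0],
    [0,0,0,0,0,0,0],
  ],
)

```text
clock: 13.7
ee_pos: [0.6038, -0.0396, 0.1413]
eef_rot: [3.141, 0.002, 3.117]
contact_force: [-3.3, -0.8, 4.4]
opening: 0.0414
```

Request:
jog_arm(
  motion=[
    [0,0,0.05,0,0,0,0],
    [0,0,0.05,0,0,0,0],
    [0,0,0.03,0,0,0,0],
    [0,0,0,0,0,0,0],
  ],
)

```text
clock: 14.03
ee_pos: [0.6043, -0.0396, 0.1392]
eef_rot: [-3.141, 0.005, 3.117]
contact_force: [-5.2, -0.5, 7.8]
opening: 0.0416
```

Request:
jog_arm(
  motion=[
    [0.03,0,0.03,0,0.04,0,0],
    [0.02,0,0.03,0,0,0,0],
    [0,0,0.03,0,0,0,0],
  ],
)

```text
clock: 14.28
ee_pos: [0.6044, -0.0396, 0.1386]
eef_rot: [-3.141, 0.009, 3.117]
contact_force: [-7.1, 0.8, 8.7]
opening: 0.0408
```

```bash
python3 -c "
from h import *
todo((.6032,-.0394,.14),3.12)
f=grab('wrist','w10');s=grab('scene')
todo((.6032,-.0394,.14),3.12)
cv2.imwrite('pics/s10c.png',cv2.resize(s['color'][170:235,260:325],None,fx=9,fy=9,interpolation=cv2.INTER_CUBIC)[:,:,::-1])
"
```

```text
pos [ 0.6044 -0.0396  0.1386] rot [-3.1409  0.0091  3.1174] F [-7.1  0.8  8.7] open 0.0408 t 14.28
shift units [ 0.03  0.01 -0.03]
turn units [-0.01  0.1  -0.03]
pos [ 0.6042 -0.0397  0.1386] rot [-3.1409  0.0087  3.1174] F [-3.7  0.2  9.5] open 0.0414 t 14.38
shift units [ 0.03  0.01 -0.03]
turn units [-0.01  0.1  -0.03]
```

View pics/w10.png

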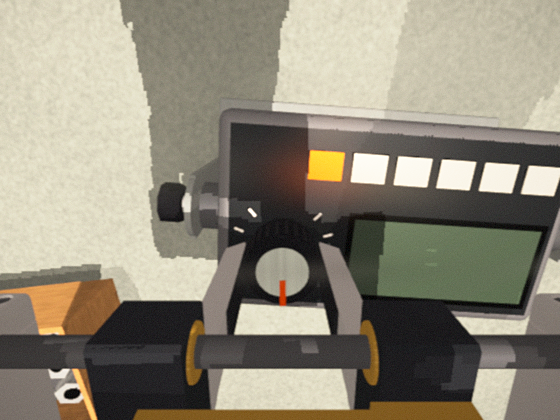

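View pics/s10c.png

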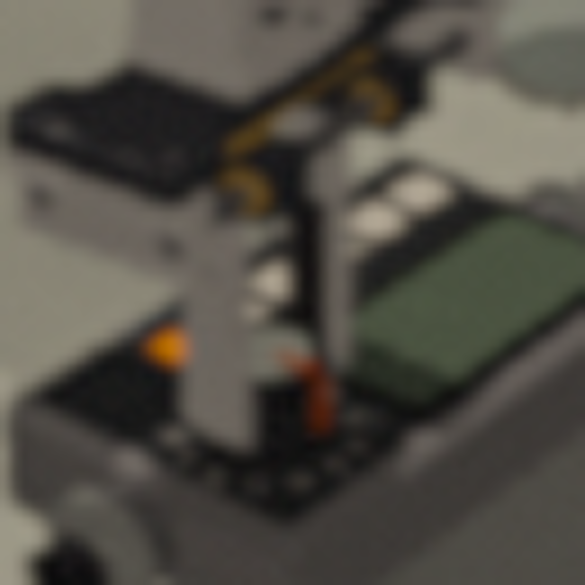

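The knob sits at the face with the pointer rearward. It hasn't slipped in the grip: the disc is still at wrist pixel (282,271). Press depth is about 3.9 mm at 9 N, so I'm handing in.

```bash
python3 -c "
from h import *
print(env.close_job()); todo((.6032,-.0394,.14),3.12)"
```

```text
the job is handed in; nothing more can be done
None
the job is handed in; nothing more can be done
```

I laid the head back on its stop, fitted the black knob on the D-shaft and handed in at about 14.4 s of the 64 s, still holding the dial pressed in. No verdict was reported.

- **Head:** I pushed it back with the closed fingers until the stop held it, with the fingertips at 0.127 m, the height a level face should have. The last push was harder than planned: the wrist force peaked at about 58 N, against the 120 N limit. It came from the fingertips, so I take it that the 40 N limit on the arm and gripper body doesn't apply.
- **Knob:** The knob went on without measurable force. First spring contact came at a tool height of 0.1425 m, against an expected 0.1428 m. The pointer was matched to the flat to within about 0.05 rad by the pictures. The wrist picture at the end shows the knob has not slipped in the grip.
- **Press:** The dial is in about 3.9 of 4 mm, with about 9 N downward, which agrees with the spring. A sideways force of about 4 N and a tool tilt of 0.009 rad remained at the end.
- **Bystanders:** I kept the arm clear of the carton, bolt, nut and jar throughout, but did not measure their positions again at the end.
- **Disagreement:** My first shaft position from the top camera was about 5 mm off the wrist camera's in x. I used the wrist value, and the fit bore it out.

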